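Reset the tripped breaker of the desk power unit

TASK

One breaker on the desk power unit has tripped: its button has popped up inside its finger well, while the other two are still sunk fully home. Switch the power unit off by pressing the near end of the big rocker (the end with the ring), then reach into the tripped breaker's well with a fingertip and press its button fully home so that it stays in, and only then switch the unit on again by pressing the rocker's far end (the end with the bar). Do not touch the other two breaker buttons, and do not pull, lift or shift the plugged-in chargers or anything else on the desk.

Things in the scene. Friction and masses are not known exactly. Their poses are not given: they have to be found in the camera images.
- power_unit: Desk power unit, fixed to the worktop: aluminium box 130 mm deep (its x) by 358 mm long (its y) with dark end caps, top face 75 mm above the worktop. Origin: centre of its underside; x points to its back (away from the robot), y along its length to the left, z up. In its top, at x = -25 mm, three round wells at y = -45, 30 and 105 mm, each with a breaker button at the bottom; at x = -20, y = -115 mm the master rocker; at x = 40 mm, behind each well, an outlet.
- breaker_a (a joint): Breaker button in one of the three wells (which of the three wells changes): black round cap 26 mm across, slides straight down. 0 = tripped (popped up, cap top 10 mm below the well's rim), 0.012 m = in (fully home, cap top 22 mm below the rim). Over-centre spring: it resists with up to 5 N until half way (0.006), then snaps home and stays there by itself.
- breaker_b (a joint): Breaker button in one of the three wells (which of the three wells changes): black round cap 26 mm across, slides straight down. 0 = tripped (popped up, cap top 10 mm below the well's rim), 0.012 m = in (fully home, cap top 22 mm below the rim). Over-centre spring: it resists with up to 5 N until half way (0.006), then snaps home and stays there by itself.
- breaker_c (a joint): Breaker button in one of the three wells (which of the three wells changes): black round cap 26 mm across, slides straight down. 0 = tripped (popped up, cap top 10 mm below the well's rim), 0.012 m = in (fully home, cap top 22 mm below the rim). Over-centre spring: it resists with up to 5 N until half way (0.006), then snaps home and stays there by itself.
- breaker_a_top (a point): Centre of the top face of that breaker's cap; it goes down with the cap. The well round it is 47 mm across with its rim at the unit's top face, 75 mm above the worktop, and its floor 30 mm below the rim.
- breaker_b_top (a point): Centre of the top face of that breaker's cap; it goes down with the cap. The well round it is 47 mm across with its rim at the unit's top face, 75 mm above the worktop, and its floor 30 mm below the rim.
- breaker_c_top (a point): Centre of the top face of that breaker's cap; it goes down with the cap. The well round it is 47 mm across with its rim at the unit's top face, 75 mm above the worktop, and its floor 30 mm below the rim.
- rocker (a joint): Master rocker at the right end of the unit: black paddle 58 mm long along the unit's x, 30 mm wide, pivoting at its middle about the unit's y. 0 rad = on (far end down), 0.30 rad = off (near end down). Over-centre spring: it needs 3 to 5 N at the raised end until half way (0.15), then snaps over and stays.
- rocker_near (a point): Point on the top of the rocker's near half (ring mark), 21 mm from the middle, moving with it: about 6 mm higher when that end is up than when it is down. The pressed-down half lies level about 2 mm above the unit's top face; the raised end stands about 10 mm above that face.
- rocker_far (a point): The same point on the rocker's far half (bar mark).
- charger_cube: White plug-in charger 38 x 40 x 31 mm, loosely seated by two blades in an outlet behind a well. Origin: centre of its underside, on the unit's top face.
- charger_slab: White plug-in charger 44 x 30 x 24 mm, seated likewise in another outlet. Origin: centre of its underside.
- mini_stapler: Small red stapler, 28 x 111 x 36 mm, lying in front of the unit; origin: centre of its underside.
- usb_stick: Green memory stick, 18 x 52 x 9 mm, in front of the unit; origin: centre of its underside.
- sticky_pad: Pink sticky-note pad, 50 x 50 x 16 mm, left of the unit; origin: centre of its underside.
- mouse: Black computer mouse, 102 x 59 x 35 mm, at the right; origin: centre of its underside.
- calculator: Desk calculator, 75 x 150 x 20 mm, at the right; origin: centre of its underside.
- glue_stick: Glue stick lying behind the unit, 25 x 102 x 25 mm; origin: centre of its underside.

How it is judged (in metres and radians):
On the way, in this order (a step that is already met when the one before it is completed fails the run):
1. the rocker is switched off while the tripped breaker is still up (value of joint rocker above 0.27 rad and value of joint breaker_a below 0.003 m), for 0.2 s.
2. the tripped breaker is pressed home with the rocker off (value of joint breaker_a above 0.0105 m and value of joint rocker above 0.27 rad), for 0.2 s.
3. the rocker is switched on again, the breaker staying in (value of joint rocker below 0.03 rad and value of joint breaker_a above 0.0105 m), for 0.2 s.
At the end, for the whole second after the job is handed in: The rocker is on (far end down, within 0.03 rad of 0), all three breakers are home (over 10.5 mm of their 12 mm), and both chargers are still seated in their outlets (within 6 mm of where they were) (all of step 3 and value of joint each of breaker_b, breaker_c above 0.0105 m and distance of each of charger_cube, charger_slab from where it was at the start of the episode below 0.006 m); the robot touches nothing.
It fails at once if one of the two breakers that had not tripped is touched (over 1 N) (contact force between any of the arm, the fingers and breaker_b above 1 N or contact force between any of the arm, the fingers and breaker_c above 1 N).
It fails at once if a charger is pulled, lifted or shifted by more than 6 mm (distance of any of charger_cube, charger_slab from where it was at the start of the episode above 0.006 m).
It fails at once if another thing on the desk is shifted or lifted by more than 20 mm (distance of any of mini_stapler, usb_stick, sticky_pad, mouse, calculator, glue_stick from where it was at the start of the episode above 0.02 m).
It also fails if it takes over 42 s, if anything falls off the work surface, if the arm or the gripper's body presses on something with over 40 N, if the wrist force passes 120 N, or if a joint passes its speed limit or range.

ROBOT

A 7-joint arm with a two-finger parallel gripper is mounted at the origin on a cart in front of the work surface, level with it; the furniture and walls round the work are solid. World frame = base frame: x ahead of the robot, y to its left, z up, the work surface at z = 0. Lengths are in mm, angles in rad, forces in N, time in s.
With the tool pointing down it reaches from about 400 to 850 mm from the base axis. Payload 4.5 kg.
Tool frame: the origin (TCP) lies at the very end of the fingers, on their centre line; the grasp point (between the pads) lies grip_depth behind it (grip_depth is the distance from the TCP to the grasp point, in mm); z points along the fingers, y is the line along which they close (so a half turn about z gives the same grasp; the last joint's range is limited). The gripper opens to 88 mm and grips with 3 to 60 N. Pads are 18 mm wide; open, the fingers measure 123 mm over their backs; the gripper's body (75 mm by 187 mm) begins 45 mm behind the grasp point.
Start: joints at [1.266, 0.689, -0.195, 1.565, 0.157, 0.902, -0.215], TCP at [207.752, -589.485, 238.743] pointing down, gripper open.
Joint ranges: [-3.01, 3.01], [-0.46, 2.08], [-1.47, 1.51], [0.13, 2.56], [-1, 4.14], [0.04, 2.09], [-2.66, 2.66]. Speed limits (rad/s): [2.57, 2.57, 3.14, 3.14, 3.14, 3.14, 3.14].

INTERFACE

Orientations are given as a unit quaternion [x, y, z, w].
In Python, from workcell import * gives the robot as it stands. Calls block until the motion is done:
- goto(position, orientation): joint-space move of the TCP to a pose.
- move_straight(position, rate=150, frame=None, guard=None): straight line of the TCP; frame=None keeps the orientation; rate is the mean speed in mm/s. With guard (N) it stops when the force on the tool has changed by that much, and returns True; else False.
- movej(angles): joint-space move.
- set_gripper(opening, strength=None): finger opening in mm; strength is the grip in N (None keeps the last); returns when the fingers have stopped.
- dwell(seconds).
- ik(position, orientation): joint angles nearest the present ones, or None.
- observe(): the state.
- get_image(name): name is "scene" or "top"; returns (picture, depth): 420x560x3 uint8, red, green, blue; 420x560 float32, mm along the optical axis (not along the pixel's ray), 0 where there is no reading.
- camera_params(name): a dict with "fx", "fy", "cx", "cy" (pixels), "k1" (the pictures are not rectified: a ray, as slopes to the right and down, at radius r is drawn at 1 + k1 r^2 times it, then the intrinsics apply), "rvec" (rotation vector, rad) and "tvec" (3), from world to camera coordinates, as OpenCV has them. Camera axes: x right, y down, z forward; pixel columns grow to the right and rows downward; lengths in mm; the calibration is good to about 2 mm. A picture is of the moment at which its call begins. camera_params takes no time and is no camera call.
A pose or a line that the arm cannot do raises PlanningError and nothing moves.
- sign_off(): hands the job in; it is judged then, once.
The state is a dict: "time_s": time; "joints": joint angles; "joint_velocities": joint speeds; "effort": joint torques, N m; "eef_pos": TCP position; "tool_rot": TCP orientation; "force": force on the tool from outside, world axes, zero at the start; "moment": the same for the moment, N m; "gripper_width": finger opening in mm; "finger_force": force on a finger pad.
Only numpy, scipy, OpenCV 4.12 (cv2) and the standard library are available. Lean on these libraries where they do the work, as an engineer would, in place of code of your own. Each camera call takes 0.05 s, during which the arm holds its last target. There are 200 camera calls.

## Working session

There is one attempt and no reset: what is moved stays moved. The work goes in short steps, each a Python script; the robot and the scene stay as the last script left them, time stands still between calls to the robot, and variables do not carry over. Pictures are saved under pics/ and viewed, at most 10 in all, crops included, and the job is handed in when it is done.

```bash
mkdir -p pics; ls; cat > h.py <<'E'
import numpy as np, cv2
from workcell import *
def deproj(name, uv, depth):
    c=camera_params(name); R=cv2.Rodrigues(np.array(c["rvec"],float))[0]; t=np.array(c["tvec"],float)
    K=np.array([[c["fx"],0,c["cx"]],[0,c["fy"],c["cy"]],[0,0,1]])
    s=cv2.undistortPoints(np.array(uv,float).reshape(-1,1,2),K,np.array([c["k1"],0,0,0,0.]))[:,0]
    p=np.c_[s,np.ones(len(s))]
    return R,t,p
def at_depth(name,uv,d):
    R,t,p=deproj(name,uv,d); return (p*np.array(d).reshape(-1,1)-t)@R
def at_z(name,uv,z):
    R,t,p=deproj(name,uv,0); o=-R.T@t; r=p@R
    return o+r*((z-o[2])/r[:,2])[:,None]
E
python3 - <<'E'
from h import *
for n in("top","scene"):
    p,d=get_image(n); cv2.imwrite(f"pics/{n}0.png",p[:,:,::-1]); np.save(n+"0.npy",d)
    c=camera_params(n); R=cv2.Rodrigues(np.array(c["rvec"]))[0]; print(n,c,-R.T@np.array(c["tvec"]))
print(observe())
E
```

```text
pics
top {'fx': 378.8772278843975, 'fy': 378.8772278843975, 'cx': 278.62705037595396, 'cy': 205.81773779370664, 'k1': -0.06637282343596858, 'rvec': array([ 2.11904507, -2.18429976,  0.13366202]), 'tvec': array([-36.18752098, 557.41711671, 999.43050571])} [ 422.288554    -56.66397637 1062.70705529]
scene {'fx': 394.4098628294912, 'fy': 394.4098628294912, 'cx': 284.77315660302787, 'cy': 204.69800732781397, 'k1': 0.03911398440958178, 'rvec': array([ 2.32313024, -0.53247186,  0.19319095]), 'tvec': array([-528.65779187,  191.66653318,  949.539649  ])} [ 265.29161671 -702.93445083  808.29708759]
{'time_s': 0.1, 'joints': array([ 1.26581493,  0.68991919, -0.19449262,  1.5661987 ,  0.15731096,
        0.90249746, -0.21509376]), 'joint_velocities': array([ 0.00033477, -0.00302963, -0.00137861, -0.00314716,  0.00091744,
        0.00087355, -0.00082428]), 'effort': array([-2.20217982e-03, -5.28501177e+01, -1.27091311e+00, -1.53835309e+01,
       -5.24876872e-02,  2.01697752e-03,  4.39529833e-05]), 'eef_pos': array([ 207.47227243, -588.97845874,  237.98864203]), 'tool_rot': array([ 9.85682021e-01,  1.68612831e-01, -2.06617828e-04, -7.89895488e-04]), 'force': array([ 0.27325893, -0.81486631, -0.17242546]), 'moment': array([0.01528398, 0.04103286, 0.02061409]), 'finger_force': 0.0, 'gripper_width': 88.01911803921618}
```

View pics/top0.png

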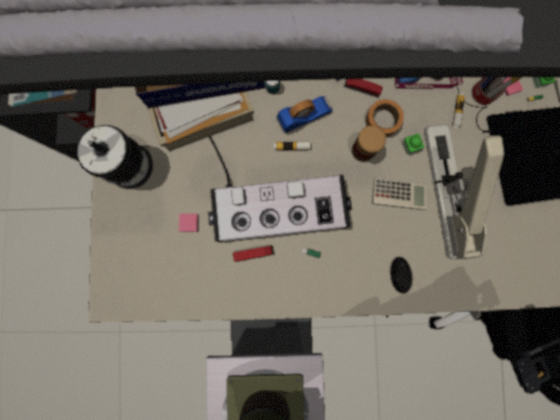

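View pics/scene0.png

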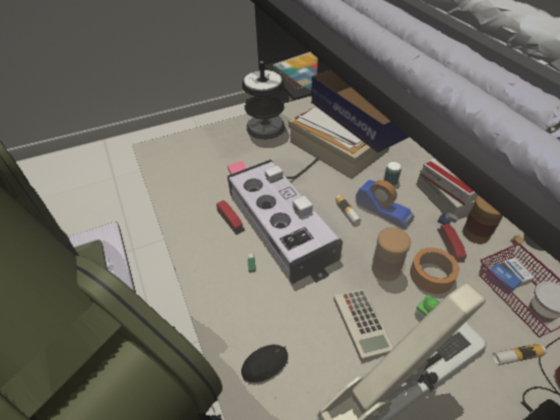

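The top view shows the unit at about (280,209) and its wells at about (241,221), (269,217) and (297,215). The rocker is at (324,210), and the chargers at (238,196) and (295,189). Next I'll fit the top face and read the well depths.

```bash
cat > m.py <<'E'
from h import *
p=cv2.imread("pics/top0.png"); d=np.load("top0.npy")
g=cv2.cvtColor(p,cv2.COLOR_BGR2HSV)
vv,uu=np.mgrid[170:250,200:362]; uv=np.c_[uu.ravel(),vv.ravel()]
P=at_depth("top",uv,d[170:250,200:362].ravel()).reshape(80,162,3)
ok=(abs(P[:,:,2]-75)<8)
m=np.zeros(d.shape,np.uint8); m[170:250,200:362]=ok
m=cv2.morphologyEx(m,cv2.MORPH_OPEN,np.ones((3,3)))
c=max(cv2.findContours(m,0,2)[0],key=cv2.contourArea)
W=at_z("top",c[:,0],75)[:,:2].astype(np.float32)
r=cv2.minAreaRect(W); print("rect",r, "height",np.median(P[:,:,2][ok]))
for q in[(241,221),(269,217.5),(297,215),(324,210)]:
    u,v=int(round(q[0])),int(round(q[1]))
    w=at_z("top",[q],75)[0]; Z=P[v-170-2:v-170+3,u-200-2:u-200+3,2]; print(q,w.round(1),np.round(Z.mean(),1),Z.std().round(1))
cv2.imwrite("pics/crop0.png",cv2.resize(p[170:250,200:362],None,fx=4.9,fy=4.9,interpolation=cv2.INTER_CUBIC))
s=cv2.imread("pics/scene0.png"); cv2.imwrite("pics/crop1.png",cv2.resize(s[150:280,220:350],None,fx=4.5,fy=4.5,interpolation=cv2.INTER_CUBIC))
E
python3 m.py
```

```text
rect ((548.1298217773438, -54.87419128417969), (140.00918579101562, 357.4940490722656), 4.506047248840332) height 75.65027467713232
(241, 221) [513.9  46.5  75. ] 94.1 197.7
(269, 217.5) [520.9 -27.1  75. ] 65.9 1.7
(297, 215) [ 525.2 -100.6   75. ] 53.9 1.6
(324, 210) [ 536.2 -171.9   75. ] 78.4 2.2
```

View pics/crop0.png

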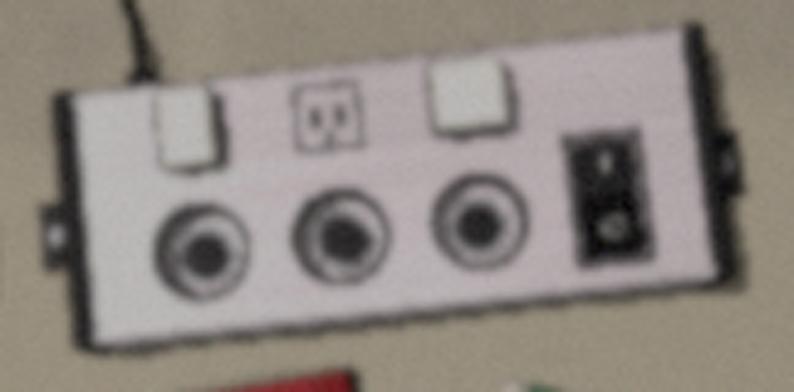

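View pics/crop1.png

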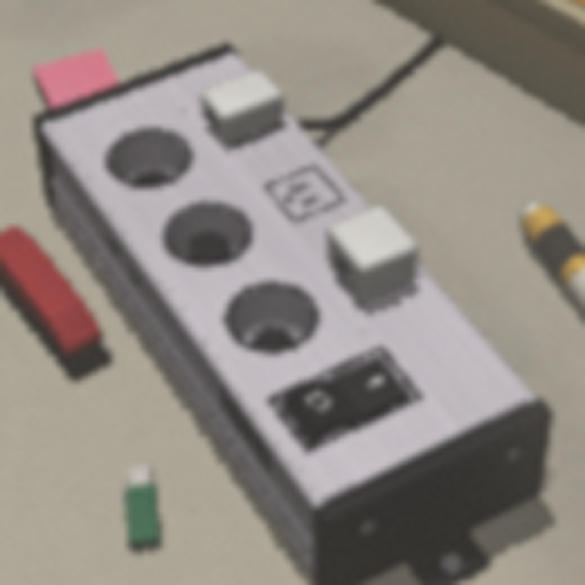

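```bash
cat >> m.py <<'E'
for u,v in[(241,221),(269,217),(297,215)]:
    Z=P[v-174:v-165,u-204:u-195,2]; print(np.round(Z).astype(int))
# dark caps blobs: rim circles via annulus of dark pixels, depth below 70
low=((P[:,:,2]<69)&(P[:,:,2]>30)).astype(np.uint8)
n,l,st,ce=cv2.connectedComponentsWithStats(low)
for i in range(1,n):
    if st[i,4]>20: print(st[i],ce[i]+[200,170])
n,l,st,ce=cv2.connectedComponentsWithStats((g[170:250,200:362,2]<70).astype(np.uint8))
for i in range(1,n):
    if st[i,4]>20: print("dark",st[i],ce[i]+[200,170], at_z("top",[ce[i]+[200,170]],75).round(1))
E
python3 m.py
```

```text
rect ((548.1298217773438, -54.87419128417969), (140.00918579101562, 357.4940490722656), 4.506047248840332) height 75.65027467713232
(241, 221) [513.9  46.5  75. ] 94.1 197.7
(269, 217.5) [520.9 -27.1  75. ] 65.9 1.7
(297, 215) [ 525.2 -100.6   75. ] 53.9 1.6
(324, 210) [ 536.2 -171.9   75. ] 78.4 2.2
[[  49   45   51   54   52   52   54   49   46]
 [  48   47   53   56   52   52   54   51   45]
 [  51   55   56   51   54   54   55   53   50]
 [  55   56   53   54   52   55   55   55   53]
 [  56   53   52   54   52 1063   53   53   49]
 [  52   56   57   53   57   52   54   54   58]
 [  53   55   52   56   53   53   53   57   55]
 [  51   52   55   56   57   52   50   56   54]
 [  51   46   54   56   55   53   55   54   48]]
[[44 49 49 50 47 49 49 50 46]
 [46 47 65 68 67 70 65 47 47]
 [48 68 68 66 63 65 69 65 46]
 [68 63 64 68 67 66 70 68 63]
 [63 64 66 65 64 67 67 68 63]
 [68 66 67 67 65 64 64 68 61]
 [70 67 65 63 65 64 65 67 67]
 [68 63 68 67 66 66 66 65 65]
 [49 65 63 62 66 65 67 64 47]]
[[47 49 49 57 52 53 56 52 50]
 [49 52 52 51 56 56 53 53 46]
 [54 55 51 56 54 52 54 53 57]
 [55
[... 197 characters left out ...]
] [297.37398374 214.59349593]
[ 61  40  17  17 235] [269.01702128 217.84680851]
[ 32  43  18  17 241] [240.68049793 220.84647303]
[46 76 22  4 49] [258.18367347 248.08163265]
dark [25  0  7 17 42] [228.0952381  179.23809524] [[626.4  79.   75. ]]
dark [140   5  11  54 273] [345.4981685  202.15384615] [[ 555.3 -229.6   75. ]]
dark [  9  20  11  52 188] [213.89361702 215.07978723] [[531.7 117.6  75. ]]
dark [117  29  15  24 279] [323.66666667 210.62007168] [[ 534.6 -171.    75. ]]
dark [94 42  8  8 46] [297.2826087 215.7826087] [[ 523.2 -101.3   75. ]]
dark [66 45  9  8 55] [269.72727273 218.54545455] [[518.1 -28.9  75. ]]
dark [38 49  8  7 43] [241.6744186  221.88372093] [[511.6  44.8  75. ]]
```

The middle well holds the tripped breaker: its cap is at z≈66, while the other two are at about 54. In the crops it sits at (343,240) in the top view and (208,240) in the scene view. I'll fit the unit frame from the rims and cross-check it in the scene camera.

```bash
cat > f.py <<'E'
from h import *
U=np.array([[-25,105],[-25,30],[-25,-45.]])
Wt=at_z("top",[(240.68,220.85),(269.02,217.85),(297.37,214.59)],75)[:,:2]
def fit(A,B):
    a,b=A.mean(0),B.mean(0); u,s,vt=np.linalg.svd((A-a).T@(B-b)); R=(u@vt).T; return R,b-R@a
R,t=fit(U,Wt); print("top yaw",np.degrees(np.arctan2(R[1,0],R[0,0])),"origin",t,"res",(U@R.T+t-Wt).round(1).tolist())
d=np.load("scene0.npy"); u0,v0,u1,v1=225,160,330,260
vv,uu=np.mgrid[v0:v1,u0:u1]; P=at_depth("scene",np.c_[uu.ravel(),vv.ravel()],d[v0:v1,u0:u1].ravel()).reshape(v1-v0,u1-u0,3)
loc=(P[:,:,:2]-t)@R
print("scene top z",np.median(P[:,:,2][(abs(loc[:,:,0])<20)&(abs(loc[:,:,1]-65)<10)]))
# rim: depth edge; blob of below-rim pixels inside the face
low=((P[:,:,2]<70.5)&(abs(loc[:,:,0]+22)<38)&(abs(loc[:,:,1]-30)<105)).astype(np.uint8)
n,l,st,ce=cv2.connectedComponentsWithStats(cv2.morphologyEx(low,cv2.MORPH_OPEN,np.ones((3,3))))
for i in range(1,n):
    if st[i,4]>60:
        c=at_z("scene",[ce[i]+[u0,v0]],75)[0]; print(st[i],c.round(1),((c[:2]-t)@R).round(1))
for q in [(323.67,210.62)]: print("rocker top view, unit frame",((at_z("top",[q],79)[0,:2]-t)@R).round(1))
for c in[(-25,30),(-41,-115),(1,-115)]: print(c,(R@c+t).round(1))
np.savez("frame.npz",R=R,t=t)
E
python3 f.py
```

```text
top yaw 4.584378342676274 origin [547.53009625 -55.03673139] res [[-0.1, 0.3], [0.2, -0.0], [-0.1, -0.3]]
scene top z 75.71841582804667
[ 20  21  16  10 132] [510.9  44.5  75. ] [-28.5 102.2]
[ 32  37  18  11 157] [517.2 -29.3  75. ] [-28.2  28.1]
[ 46  55  18  12 179] [ 523.2 -104.    75. ] [-28.2 -46.9]
rocker top view, unit frame [ -22.5 -114.1]
(-25, 30) [520.2 -27.1]
(-41, -115) [ 515.9 -172.9]
(1, -115) [ 557.7 -169.6]
```

```bash
python3 - <<'E'
from h import *
d=np.load("top0.npy"); vv,uu=np.mgrid[0:420,0:560]
P=at_depth("top",np.c_[uu.ravel(),vv.ravel()],d.ravel()); k=(d.ravel()>0)
for y in range(-700,-100,75):
    print(y,[ (x,int(np.percentile(s,98))) for x in range(150,800,75) for s in [P[k&(abs(P[:,1]-y)<38)&(abs(P[:,0]-x)<38)][:,2]] if len(s)])
q=[np.cos(np.radians(2.29)),np.sin(np.radians(2.29)),0,0]
for p in [(516,-173,200),(516,-173,77),(519,-28,53)]: print(p,ik(p,q))
E
```

```text
-700 [(150, -128), (225, 4), (300, 4), (375, 4), (450, 4), (525, 28), (600, 30), (675, 29), (750, 30)]
-625 [(150, -741), (225, 320), (300, 4), (375, 4), (450, 4), (525, 5), (600, 4), (675, 5), (750, 17)]
-550 [(150, 369), (225, 390), (300, 4), (375, 89), (450, 141), (525, 213), (600, 275), (675, 278), (750, 29)]
-475 [(150, 347), (225, 347), (300, 4), (375, 4), (450, 16), (525, 25), (600, 266), (675, 273), (750, 59)]
-400 [(150, -741), (225, 4), (300, 34), (375, 36), (450, 4), (525, 22), (600, 21), (675, 41), (750, 59)]
-325 [(150, -739), (225, 4), (300, 5), (375, 26), (450, 4), (525, 20), (600, 21), (675, 122), (750, 314)]
-250 [(150, -742), (225, 3), (300, 4), (375, 4), (450, 4), (525, 77), (600, 78), (675, 120), (750, 120)]
-175 [(150, 4), (225, 3), (300, 4), (375, 4), (450, 28), (525, 85), (600, 79), (675, 4), (750, 330)]
(516, -173, 200) [ 0.27527358  0.63387221 -0.05978593  1.85630817  0.0582719   0.65308505
 -1.31007837]
(516, -173, 77) [ 0.25440399  0.83524904 -0.02630132  1.93610858  0.0538242   0.37089643
 -1.30427716]
(519, -28, 53) [-0.04523056  0.86593843  0.01733286  2.01635689 -0.05143366  0.2596997
 -1.47514792]
```

```bash
cat >> h.py <<'E'
q=[np.cos(np.radians(2.29)),np.sin(np.radians(2.29)),0,0]
def st(s):
    o=observe(); print(s,round(o["time_s"],2),o["eef_pos"].round(1),o["force"].round(1))
def pic(n,f,box,k):
    p,_=get_image(n); a,b,c,d=box; cv2.imwrite(f,cv2.resize(p[b:d,a:c,::-1],None,fx=k,fy=k,interpolation=cv2.INTER_CUBIC))
E
python3 - <<'E'
from h import *
set_gripper(0)
goto((310,-350,240),q); st("via")
goto((515,-172.5,130),q); st("above rocker near")
move_straight((514,-172.5,92),rate=60); st("hover")
print(move_straight((514,-172.5,76),rate=25,guard=12)); st("press")
dwell(0.2)
move_straight((514,-172.5,115),rate=80); st("up")
goto((519.2,-27.8,115),q)
move_straight((519.2,-27.8,80),rate=80); st("over well")
pic("scene","pics/s1.png",(200,130,360,290),3.7)
E
```

```text
via 2.42 [ 310.  -351.5  240.2] [-0.3 -0.3  0.5]
above rocker near 3.54 [ 514.1 -174.8  130.3] [-0.1 -0.   0.6]
hover 4.33 [ 514.1 -172.4   92. ] [0.2 0.2 0.1]
True
press 4.92 [ 513.8 -172.5   77.4] [-1.8  0.4  6.9]
up 5.74 [ 513.9 -172.5  114.9] [-0.3 -0.1 -0.4]
over well 6.97 [519.1 -28.3  79.8] [ 0.6 -0.6 -0.3]
```

View pics/s1.png

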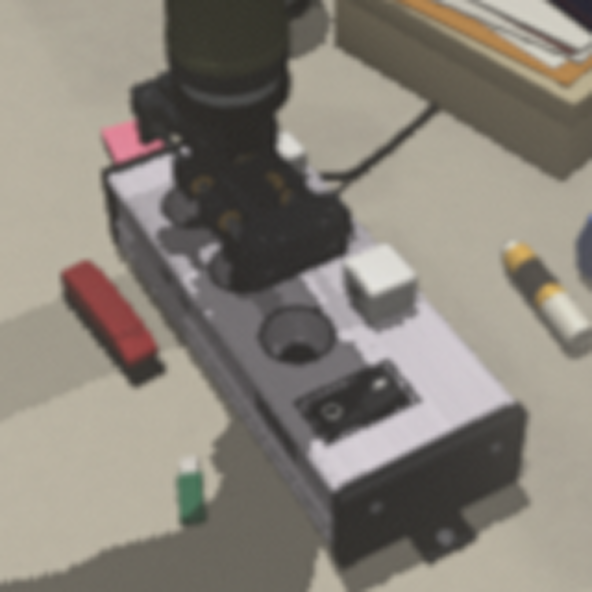

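The gripper stands over the middle well at crop (230,265), the rocker is at (360,400), and the chargers haven't moved. I'll check the rocker's state by depth before pressing the breaker.

```bash
cat >> h.py <<'E'
def rocker():
    f=np.load("frame.npz"); p,d=get_image("scene"); vv,uu=np.mgrid[150:290,220:350]
    P=at_depth("scene",np.c_[uu.ravel(),vv.ravel()],d[150:290,220:350].ravel()); L=(P[:,:2]-f["t"])@f["R"]
    for n,x in(("near",-41),("far",1)):
        k=(abs(L[:,0]-x+1)<7)&(abs(L[:,1]+115)<9); print(n,k.sum(),np.median(P[k,2]).round(1))
E
python3 - <<'E'
from h import *
rocker()
E
```

```text
near 34 77.9
far 34 83.7
```

The rocker is off: near end 77.9, far end 83.7. Now the breaker.

```bash
python3 - <<'E'
from h import *
print(move_straight((519.2,-27.8,68),rate=30,guard=10)); st("in well")
print(move_straight((519.2,-27.8,50),rate=25,guard=14)); st("pressed")
dwell(0.3); st("hold")
E
```

```text
False
in well 7.62 [519.1 -27.8  67.8] [-0.3  0.9  0.2]
True
pressed 8.21 [519.2 -27.8  53.4] [-0.9  0.4  9.5]
hold 8.51 [519.1 -27.8  53.4] [-1.2  0.2  8.1]
```

```bash
python3 - <<'E'
from h import *
move_straight((519.2,-27.8,125),rate=100)
goto((558.5,-169.5,125),q); st("above far")
for n in("top","scene"):
    p,d=get_image(n); vv,uu=np.mgrid[150:290,220:350]
    P=at_depth(n,np.c_[uu.ravel(),vv.ravel()],d[150:290,220:350].ravel())
    k=np.hypot(P[:,0]-519.5,P[:,1]+28)<10; print(n,k.sum(),np.percentile(P[k,2],[20,50,80]).round(1) if k.any() else "")
E
```

```text
above far 10.02 [ 557.9 -169.6  124.1] [ 0.1  1.5 -0.6]
top 43 [53.  54.  56.1]
scene 16 [52.9 53.6 54.4]
```

The breaker is home, with its cap at z≈54.

```bash
python3 - <<'E'
from h import *
move_straight((559.5,-169.5,93),rate=60); st("hover")
print(move_straight((559.5,-169.5,75.5),rate=25,guard=12)); st("press")
dwell(0.2)
move_straight((559.5,-169.5,130),rate=80)
goto((400,-200,260),q); st("away"); rocker()
pic("top","pics/t2.png",(190,160,370,260),4.4)
E
```

```text
hover 10.8 [ 559.5 -169.6   92.9] [ 0.8 -0.4 -0.3]
True
press 11.43 [ 559.6 -169.4   77.4] [-0.9  0.4  6.2]
away 13.28 [ 401.2 -199.8  259.6] [-0.1 -0.3  0.7]
near 39 83.9
far 31 76.9
```

View pics/t2.png

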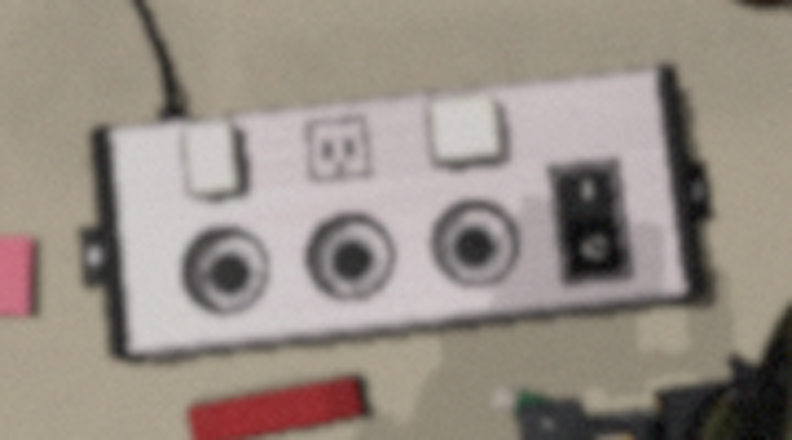

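All three caps are sunk (crop (232,272), (352,258) and (475,245)). The chargers at (213,160) and (466,130) are in place, the rocker at (588,220) is on, and the arm is clear.

```bash
python3 -c "
from workcell import *
print(sign_off())"
```

```text
the job is handed in; nothing more can be done
None
```

The job is handed in: I switched the unit off, pressed the tripped middle breaker home, and switched it back on, and the last camera checks showed all three breakers down, the rocker on and both chargers in place.

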